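# Clamp the dressing stone in the ratchet vice

## Robot

A 6-joint arm with a two-finger parallel gripper is mounted at the origin on the work surface. World frame = base frame: x ahead of the robot, y to its left, z up, the work surface at z = 0. Lengths are in m, angles in rad, forces in N, time in s.
With the tool pointing down it reaches from about 0.375 to 0.925 m from the base axis. Payload 5.7 kg.
Tool frame: the origin (TCP) lies at the very end of the fingers, on their centre line; the grasp point (between the pads) lies 19 mm behind it; z points along the fingers, y is the direction in which the jaws open and shut (so a half turn about z gives the same grasp; the last joint's range is limited). The gripper opens to 88 mm and grips with 3 to 60 N. Pads are 20 mm wide; open, the fingers measure 115 mm over their backs; the gripper's body (75 mm by 178 mm) begins 61 mm behind the grasp point.
Start: joints at [-1.281, 0.359, 1.51, -0, 1.272, -0.115], TCP at [0.236, -0.551, 0.223] pointing down, gripper open.
Joint ranges: [-2.97, 2.97], [-1.01, 2.36], [0.21, 2.38], [-0.96, 4.11], [0.2, 2.71], [-2.98, 2.98]. Speed limits (rad/s): [2.39, 2.39, 3.14, 3.14, 3.14, 3.14].

## Interface

Orientations are given as a unit quaternion [x, y, z, w].
In Python, from plant import env gives the robot as it stands.
- The arm moves only by the shell command python3 -m jog 'ROWS' [OPENING] [FORCE]. ROWS is JSON, a list that holds one entry, the list of rows, each a list of 4 numbers: the shift along the tool's x, y, z in cm, then the turn about the tool's z in degrees. In form: [[[dx, dy, dz, yaw], ...]]. A call has 1 to 20 rows; each row shifts and turns the commanded pose from where the row before left it, along the tool's axes as they then stand; what a row does not reach is not made up. A row lasts 1/10 s, in which the tool goes at most 50 mm and 8.59 degrees, less where a joint would pass 70% of its speed; a pose out of reach is approached as far as the arm can. A call with a gripper value outside its range is refused whole. OPENING is the opening in per cent of the stroke, from 0 (shut) to 100 (fully open), set as the call begins (- or left out, the last holds). The fingers move at their own pace and stop on an object; FORCE is the grip in N (left out, the last holds). Time passes only in rows, so rows that do not move let the fingers close. It gives the time, the measured TCP pose, the force and the opening at its end, in the units of the state.
- env.read_state(): the state, without advancing time (a new reading comes with each control period).
- env.grab_frame(name): name is "scene" or "top"; returns the picture (480x640x3 uint8, red, green, blue); there is no depth.
- env.calibration(name): a dict with "fx", "fy", "cx", "cy" (pixels), "k1" (the pictures are not rectified: a ray, as slopes to the right and down, at radius r is drawn at 1 + k1 r^2 times it, then the intrinsics apply), "origin" and "rotation" of the camera in the world. Camera axes: x right, y down, z forward; pixel columns grow to the right and rows downward; lengths in m; the calibration is good to about 2 mm. A picture is of the moment at which its call begins. calibration takes no time and is no camera call.
- env.hand_in(): hands the job in, once; it reports no verdict.
The state is a dict: "t": time; "joint_pos": joint angles; "joint_velocities": joint speeds; "joint_efforts": joint torques, N m; "ee_pos": TCP position; "ee_rot": TCP orientation; "wrist_force": force on the tool from outside, world axes, zero at the start; "ft_torque": the same for the moment, N m; "opening": finger opening in m.
Only numpy, scipy, OpenCV 4.12 (cv2) and the standard library are available. Lean on these libraries where they do the work, as an engineer would, in place of code of your own. Each camera call takes 0.05 s, during which the arm holds its last target.

## Task

Push the loose grey dressing stone along the bed of the blue ratchet vice until its end sits against the steel end stop, then hold the upright wooden handle and pump the ratchet lever back and forth, one tooth a stroke, until the jaw grips the stone firmly against the sprung fence: stop after the first stroke that clearly takes effort, more than about 7 N at the handle, for forcing it a tooth beyond that can crack the stone. Leave the lever swung fully back to its rest stop and let go; move the jaw only by the lever, and do not disturb the glass tumbler beside the vice.

Things in the scene. Friction and masses are not known exactly. Their poses are not given: they have to be found in the camera images.
- vice: ratchet vice, blue bed plate fixed to the bench. z up, +x along the jaw to the end stop, +y the way the jaw closes, to the fence. Origin at bench height, below where the centre of the stone lies (in x) once it is home. Bed top z = 30 mm; x = -135 to 80, y = -190 to 125 mm. Its -x end is open, for pushing the stone in.
- end_stop (a point): middle of the face of the steel end stop that the stone's end meets: vice x = 45, y = 10, z = 45 mm; a bar 85 mm long (y), 30 mm high above the bed. Axes as the vice. The fence (steel plate 80 x 42 mm on two springs, square to the vice's y, no pose given) is set anywhere with its face at vice y = 32 to 50 mm; it yields about 1 mm per 6 N.
- stone: loose dressing stone, plain grey block 90 (x) x 50 (y) x 40 (z) mm, about 0.4 kg, on the bed between jaw and fence, sticking out at the open -x end. Origin: centre of its underside. Home against the end stop its origin is at vice x = 0; its y does not matter, the jaw slides it over to the fence. Sliding takes 2 to 5 N.
- jaw: moving jaw, steel block 80 (vice x) x 25 x 44 mm, top at z = 75 mm. Origin at bed height, in the middle of the face that presses the stone; axes as the vice. Starts at vice y = -40 mm, moves 8 mm in +y per ratchet tooth, needs some 20 to 45 mm; a pawl keeps it from going back. Not to be pushed directly.
- lever_axis (a point): vertical axis of the lever and the toothed ratchet wheel (radius 46 mm, top at z = 64 mm, two pawls beside it), at bed height; vice x = 0, y = -125 mm. Axes as the vice.
- lever_grip (a point): middle of the upright round wooden handle on the lever's end: diameter 21, height 62 mm, its middle 114 mm above the bench and 140 mm from the lever's axis. The steel lever bar below it (20 mm wide) has its top 79 mm above the bench. Axes turn with the lever: +x points from the lever's axis to the handle.
- lever (a joint): swing of the lever, rad: 0 at its rest stop, 0.60 at the other, growing counter-clockwise from above. At 0.30 it points to the vice's -y; at 0 it is 0.30 rad towards -x. Stays where left. A swing from under 0.04 to over 0.52 and back is one tooth; shorter ones may miss it. Below 2.5 N at the handle while the jaw is free; once the stone is pinched each tooth adds about 6 N. The end stops feel hard too.
- tumbler: a clear glass tumbler, 68 mm in diameter, 88 mm high, standing on the bench beside the vice, on its +x side; origin centre of its foot. Leave alone.

How it is judged:
On the way, in this order (a step that is already met when the one before it is completed fails the run):
1. the stone is pushed home against the end stop (x of stone in the frame of vice above -0.004 m and angle between the x axis of stone and the x axis of vice, either way round below 0.1 rad), for 0.2 s.
2. the jaw, advanced by the lever, grips the stone firmly (contact force between jaw and stone above 25 N and x of stone in the frame of vice above -0.004 m), for 0.3 s.
At the end, for the whole second after the job is handed in: The stone lies flat on the bed within 4 mm of the end stop and square to the jaw within 3 degrees, held by the jaw with more than 25 N; the lever is back within 0.10 rad of its rest stop; all at rest (all of step 2 and x of stone in the frame of vice below 0.006 m and angle between the x axis of stone and the x axis of vice, either way round below 0.05 rad and z of stone in the frame of vice between 0.026 and 0.035 m and value of joint lever below 0.1 rad and linear speed of stone below 0.01 m/s); the robot touches nothing.
It fails at once if the stone is cracked: the jaw presses it with more than 105 N (contact force between jaw and stone above 105 N).
It fails at once if the jaw is pushed by hand instead of by the lever (more than 6 N) (contact force between the arm and jaw above 6 N).
It fails at once if the fingers push the jaw instead of the lever (more than 6 N) (contact force between the fingers and jaw above 6 N).
It fails at once if the tumbler is moved by more than 30 mm (distance of tumbler from where it was at the start of the episode above 0.03 m).
It also fails if it takes over 72 s, if anything falls off the work surface, if the arm or the gripper's body presses on something with over 40 N, if the wrist force passes 120 N, or if a joint passes its speed limit or range.

## Working session

There is one attempt and no reset: what is moved stays moved. The work goes in short steps, Python scripts to look and compute and a shell command to move; the robot and the scene stay as the last step left them, time stands still between calls to the robot, and variables do not carry over. Pictures are saved under pics/ and viewed, and the job is handed in when it is done.

```bash
ls; mkdir -p pics; python3 - <<'E'
from plant import env
import cv2
for n in ("scene","top"):
    im=env.grab_frame(n); cv2.imwrite(f"pics/{n}0.png",im[:,:,::-1]); print(n,env.calibration(n))
print(env.read_state())
E
```

```text
pics
scene {'fx': 511.7072319056738, 'fy': 511.7072319056738, 'cx': 326.5618470332764, 'cy': 242.145553893019, 'k1': -0.04373120551901382, 'origin': array([ 1.1714786 , -0.1662828 ,  0.60550811]), 'rotation': array([ 0.73438104,  0.53200421, -0.24608069, -0.3421992 ])}
top {'fx': 473.6688860707597, 'fy': 473.6688860707597, 'cx': 322.1545001731879, 'cy': 251.14184144024478, 'k1': -0.08423914875486618, 'origin': array([0.5055599 , 0.04434295, 0.7271697 ]), 'rotation': array([-0.70036354,  0.71086342, -0.05129588,  0.03915143])}
{'t': 0.1, 'joint_pos': array([-1.28110098e+00,  3.59384371e-01,  1.51130049e+00, -4.57666459e-06,
        1.27249728e+00, -1.15073781e-01]), 'joint_velocities': array([ 3.39931875e-04, -1.90594102e-03, -2.76776572e-03, -3.59644947e-05,
       -2.12272263e-04, -1.68545977e-03]), 'joint_efforts': array([ 6.71187827e-04, -5.16356206e+01, -2.71408010e+01,  6.76836516e-02,
        2.76002905e-02, -2.05731129e-05]), 'ee_pos': array([ 0.23611504, -0.55092719,  0.22193161]), 'ee_rot': array([ 9.79589607e-01,  2.01006392e-01, -7.14802269e-05, -7.91528576e-04]), 'wrist_force': array([-0.5504085 , -0.14757072, -0.15978584]), 'ft_torque': array([ 0.04855401,  0.02732457, -0.03553547]), 'opening': 0.08806556254187314}
```

View pics/scene0.png

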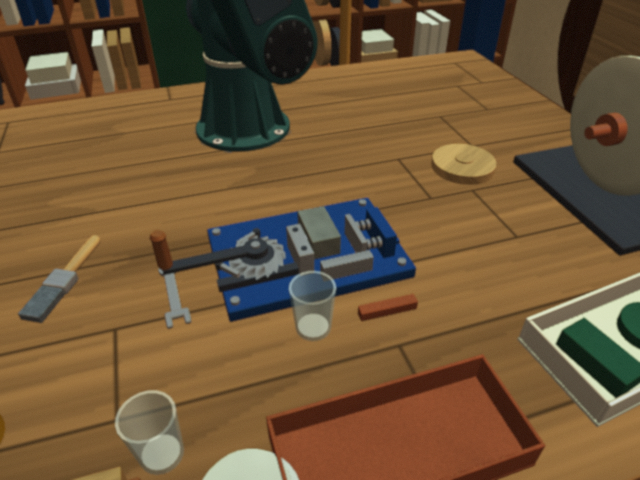

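View pics/top0.png

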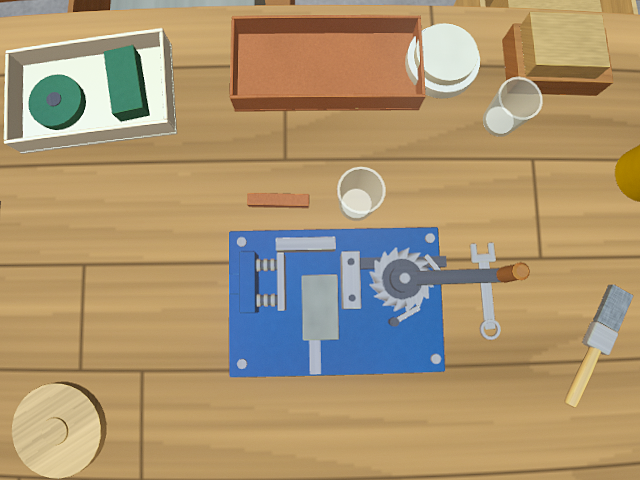

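```bash
cat > h.py <<'E'
import numpy as np, cv2
from scipy.spatial.transform import Rotation as R
from plant import env
def ray(n,px):
    c=env.calibration(n); K=np.array([[c['fx'],0,c['cx']],[0,c['fy'],c['cy']],[0,0,1]])
    u=cv2.undistortPoints(np.array(px,float).reshape(-1,1,2),K,np.array([c['k1'],0,0,0,0.]))[:,0]
    d=np.c_[u,np.ones(len(u))]@R.from_quat(c['rotation']).as_matrix().T
    return np.array(c['origin']),d
def onz(n,px,z):
    o,d=ray(n,px); return o+d*((z-o[2])/d[:,2])[:,None]
def proj(n,P):
    c=env.calibration(n); K=np.array([[c['fx'],0,c['cx']],[0,c['fy'],c['cy']],[0,0,1]])
    M=R.from_quat(c['rotation']).as_matrix().T
    return cv2.projectPoints(np.array(P,float).reshape(-1,1,3),cv2.Rodrigues(M)[0],-M@np.array(c['origin']),K,np.array([c['k1'],0,0,0,0.]))[0][:,0]
E
python3 - <<'E'
from h import *
im=cv2.imread('pics/top0.png')
hsv=cv2.cvtColor(im,cv2.COLOR_BGR2HSV)
m=cv2.inRange(hsv,(100,120,60),(125,255,255))
cs,_=cv2.findContours(m,cv2.RETR_EXTERNAL,cv2.CHAIN_APPROX_NONE)
c=max(cs,key=cv2.contourArea); hull=cv2.convexHull(c)
q=cv2.approxPolyDP(hull,8,True)[:,0]; print(q)
P=onz('top',q,0.03);print(P.round(4)); print([np.linalg.norm(P[i]-P[i-1]).round(4) for i in range(len(P))])
v=im[215:390,215:545]; cv2.imwrite('pics/crop0.png',cv2.resize(v,None,fx=2.4,fy=2.4,interpolation=cv2.INTER_CUBIC))
E
```

```text
[[437 228]
 [444 370]
 [230 376]
 [229 232]]
[[ 0.628  -0.1421  0.03  ]
 [ 0.4179 -0.1434  0.03  ]
 [ 0.4153  0.1676  0.03  ]
 [ 0.6259  0.1702  0.03  ]]
[np.float64(0.3123), np.float64(0.2101), np.float64(0.311), np.float64(0.2106)]
```

View pics/crop0.png

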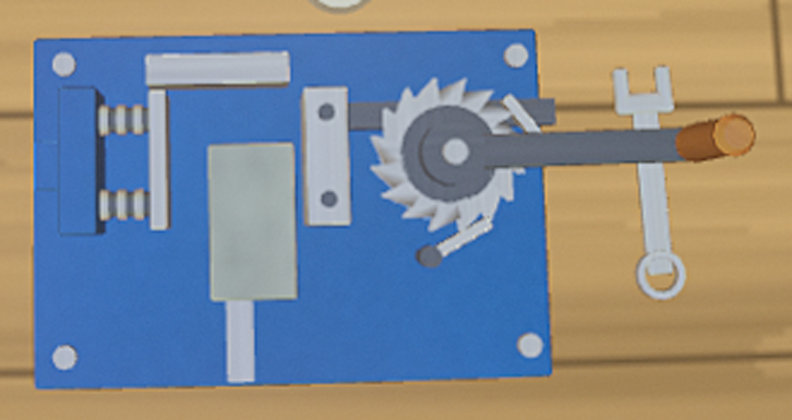

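```bash
cat >> h.py <<'E'
yaw=0.008; V0=np.array([0.549,0.0458])
def tov(P):
    P=np.atleast_2d(P); c,s=np.cos(yaw),np.sin(yaw); d=P[:,:2]-V0
    return np.c_[d@[c,s],d@[-s,c]]
def tow(v):
    v=np.atleast_2d(v); c,s=np.cos(yaw),np.sin(yaw)
    return np.c_[v[:,0]*c-v[:,1]*s,v[:,0]*s+v[:,1]*c]+V0
E
python3 - <<'E'
from h import *
f=lambda l:np.array(l)/2.4+215
def t(name,l,z): P=onz('top',f(l),z);print(name,(tov(P)*1000).round(1).tolist(),P.round(4).tolist())
t('hub',[[456,152]],.085)
t('handletop',[[735,136]],.145)
t('stone',[[208,146],[293,142],[297,299],[212,300]],.07)
t('jawtop',[[302,87],[346,87],[350,224],[307,225]],.075)
t('fencetop',[[166,90],[170,229]],.072)
t('stop',[[146,82],[290,81]],.060)
t('stopb',[[146,56],[290,52]],.060)
for z in (0,.088): print(proj('top',[0.65,0,z]))
t('tumblerfoot',[[(357-215)*2.4,(203-215)*2.4]],0)
t('tumblertop',[[(361-215)*2.4,(191-215)*2.4]],.088)
E
```

```text
hub [[-0.9, -125.6]] [[0.5492, -0.0798, 0.085]]
handletop [[-0.2, -262.6]] [[0.5509, -0.2168, 0.145]]
stone [[7.0, 15.5], [8.2, -33.8], [-81.8, -33.6], [-81.1, 14.9]] [[0.5559, 0.0614, 0.07], [0.5575, 0.0121, 0.07], [0.4675, 0.0115, 0.07], [0.4678, 0.0601, 0.07]]
jawtop [[39.6, -39.6], [39.0, -65.1], [-39.9, -64.8], [-39.9, -40.2]] [[0.5889, 0.0065, 0.075], [0.5886, -0.019, 0.075], [0.5096, -0.0193, 0.075], [0.5095, 0.0053, 0.075]]
fencetop [[39.9, 39.2], [-40.3, 38.1]] [[0.5886, 0.0854, 0.072], [0.5084, 0.0836, 0.072]]
stop [[46.5, 51.7], [45.2, -33.5]] [[0.5951, 0.0979, 0.06], [0.5945, 0.0127, 0.06]]
stopb [[62.1, 51.6], [62.6, -34.0]] [[0.6107, 0.0979, 0.06], [0.6119, 0.0123, 0.06]]
[[341.50487072 218.56714404]]
[[345.11360584 206.08271244]]
tumblerfoot [[125.1, -71.7]] [[0.6746, -0.0249, 0.0]]
tumblertop [[121.6, -69.3]] [[0.6712, -0.0226, 0.088]]
```

```bash
python3 - <<'E'
from h import *
im=cv2.imread('pics/scene0.png')
v=im[185:340,140:430]; cv2.imwrite('pics/crop1.png',cv2.resize(v,None,fx=2.7,fy=2.7,interpolation=cv2.INTER_CUBIC))
# predicted: handle at angle th
for th in (0,.3,.6):
    a=-np.pi/2-0.3+th; p=tow([0.14*np.cos(a),-0.125+0.14*np.sin(a)])[0]
    print(th,p,proj('scene',[*p,.145]),proj('top',[*p,.145]),proj('scene',[*p,.083]),proj('top',[*p,.083]))
E
```

```text
0 [ 0.50969845 -0.21326981] [[158.39765714 212.72985061]] [[520.55753904 304.52653042]] [[166.53919969 244.14410661]] [[501.40758824 305.31749552]]
0.3 [ 0.55111998 -0.21919152] [[156.2738866  229.89702121]] [[523.02700965 271.43037958]] [[164.88407465 261.7097585 ]] [[503.81377602 275.26621812]]
0.6 [ 0.59244146 -0.21260785] [[163.19162906 246.72963218]] [[515.83536033 239.09720812]] [[171.79691011 278.86466071]] [[497.4118861  245.86326713]]
```

View pics/crop1.png

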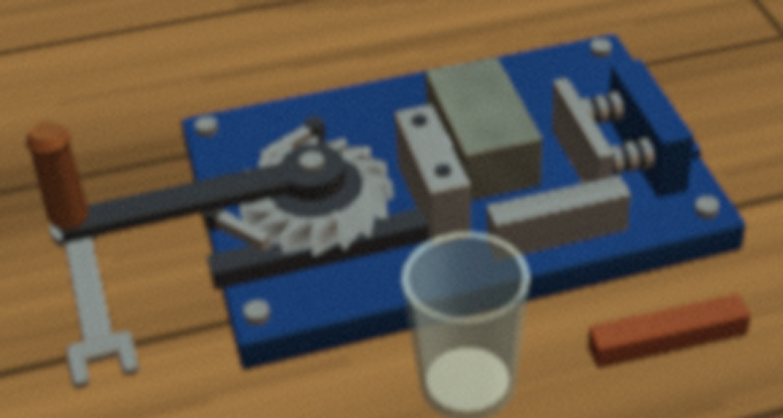

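```bash
python3 -m jog '[[[0,0,0,7.57],[0,0,0,7.57],[0,0,0,7.56],[1.3,-3.65,0,0],[1.3,-3.65,0,0],[1.3,-3.65,0,0],[1.3,-3.65,0,0],[1.3,-3.65,0,0],[1.3,-3.65,0,0],[1.3,-3.65,0,0],[1.3,-3.65,0,0],[1.3,-3.65,0,0],[1.3,-3.65,0,0],[1.3,-3.65,0,0],[1.3,-3.65,0,0],[1.3,-3.65,0,0],[1.3,-3.65,0,0],[1.3,-3.65,0,0],[1.3,-3.65,0,0]]]' 0 30
cat > st.py <<'E'
from h import *
s=env.read_state(); p=s['ee_pos']; Rm=R.from_quat(s['ee_rot']).as_matrix()
print('t',s['t'],'pos',p.round(4),'vice',(tov(p)*1000).round(1),'toolx deg',np.degrees(np.arctan2(Rm[1,0],Rm[0,0])).round(2),'tilt',Rm[:,2].round(3),'F',s['wrist_force'].round(2),'T',s['ft_torque'].round(2),'op',round(s['opening'],4))
E
python3 st.py
```

```text
t: 2.0
ee_pos: [0.4392, 0.0359, 0.2225]
ee_rot: [1.0, 0.004, -0.0, -0.0]
wrist_force: [0.5, -0.5, 1.5]
opening: 0.0003
t 2.0 pos [0.4392 0.0359 0.2225] vice [[-109.9   -9. ]] toolx deg 0.5 tilt [-0.  0. -1.] F [ 0.49 -0.51  1.53] T [ 0.04 -0.03 -0.01] op 0.0003
```

```bash
python3 -m jog '[[[0,0,4,0],[0,0,4,0],[0,0,4,0],[0,0,4,0],[0,0,1.7,0],[0,0,0,0]]]'
python3 - <<'E'
from h import *
im=env.grab_frame('scene'); cv2.imwrite('pics/s1.png',cv2.resize(im[150:330,140:460,::-1],None,fx=2.4,fy=2.4,interpolation=cv2.INTER_CUBIC))
E
python3 st.py
```

```text
t: 2.6
ee_pos: [0.4367, 0.0345, 0.0434]
ee_rot: [1.0, 0.004, -0.003, -0.0]
wrist_force: [0.2, 0.1, 0.6]
opening: 0.001
t 2.65 pos [0.438  0.0344 0.0447] vice [[-111.1  -10.5]] toolx deg 0.49 tilt [-0.003  0.    -1.   ] F [-0.18  0.23 -0.11] T [0.03 0.   0.04] op 0.0005
```

View pics/s1.png

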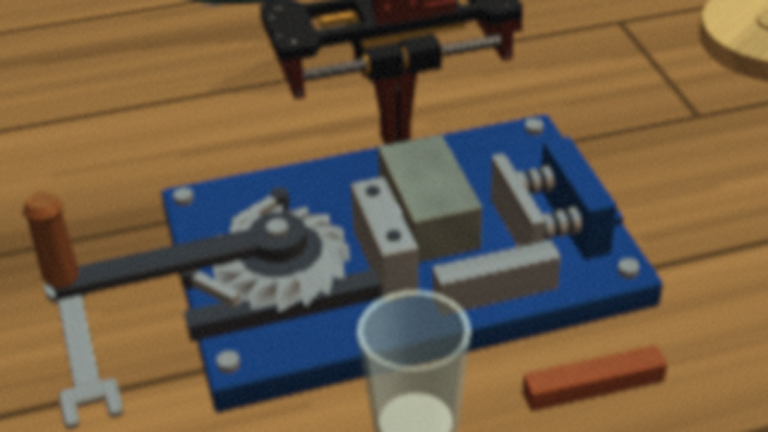

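The closed fingers (crop px 397,140) are centred behind the stone's open end. Now I push gently.

```bash
python3 -m jog '[[[0.8,0,0,0],[0.8,0,0,0],[0.4,0,0,0],[0.3,0,0,0],[0.3,0,0,0],[0.3,0,0,0],[0.3,0,0,0],[0.3,0,0,0],[0.3,0,0,0],[0.3,0,0,0],[0.3,0,0,0],[0.3,0,0,0],[0.3,0,0,0],[0.2,0,0,0]]]'
python3 st.py
```

```text
t: 4.05
ee_pos: [0.4905, 0.0348, 0.046]
ee_rot: [1.0, 0.004, -0.001, -0.0]
wrist_force: [-5.4, -0.6, 3.3]
opening: 0.0004
t 4.05 pos [0.4905 0.0348 0.046 ] vice [[-58.6 -10.5]] toolx deg 0.5 tilt [-0.001  0.    -1.   ] F [-5.39 -0.58  3.35] T [ 0.1   0.75 -0.03] op 0.0004
```

```bash
python3 -m jog '[[[0.1,0,0,0],[0.1,0,0,0],[0.1,0,0,0],[0.0,0,0,0]]]'; python3 st.py
```

```text
t: 4.45
ee_pos: [0.4937, 0.0348, 0.0458]
ee_rot: [1.0, 0.004, -0.0, -0.0]
wrist_force: [-5.3, 0.3, 4.0]
opening: 0.0002
t 4.45 pos [0.4937 0.0348 0.0458] vice [[-55.4 -10.5]] toolx deg 0.49 tilt [-0.001  0.    -1.   ] F [-5.35  0.26  4.01] T [ 0.06  0.79 -0.01] op 0.0002
```

```bash
python3 -m jog '[[[0.1,0,0,0],[0.1,0,0,0],[0,0,0,0]]]'; python3 st.py
```

```text
t: 4.75
ee_pos: [0.4937, 0.0349, 0.0455]
ee_rot: [1.0, 0.004, -0.002, -0.0]
wrist_force: [-8.7, -0.8, 6.8]
opening: 0.0002
t 4.75 pos [0.4937 0.0349 0.0455] vice [[-55.4 -10.5]] toolx deg 0.51 tilt [-0.005  0.    -1.   ] F [-8.73 -0.79  6.83] T [-0.02  1.35  0.01] op 0.0002
```

```bash
python3 -m jog '[[[0.2,0,0,0],[0,0,0,0],[0,0,0,0],[0,0,0,0]]]'; python3 st.py
python3 -m jog '[[[-1,0,0,0],[-2,0,0,0],[-2,0,-1,0],[0,0,-4,0],[0,0,-4,0],[0,0,-4,0],[0,0,0,0]]]' 100 30
python3 - <<'E'
from h import *
im=env.grab_frame('top'); cv2.imwrite('pics/t2.png',im[:,:,::-1]); cv2.imwrite('pics/t2c.png',cv2.resize(im[215:390,215:545,::-1],None,fx=2.4,fy=2.4,interpolation=cv2.INTER_CUBIC))
im=env.grab_frame('scene'); cv2.imwrite('pics/s2.png',cv2.resize(im[150:330,140:460,::-1],None,fx=2.4,fy=2.4,interpolation=cv2.INTER_CUBIC))
E
python3 st.py
```

```text
t: 5.15
ee_pos: [0.4937, 0.0349, 0.0453]
ee_rot: [1.0, 0.004, -0.004, -0.0]
wrist_force: [-12.1, -1.4, 9.9]
opening: 0.0006
t 5.15 pos [0.4937 0.0349 0.0453] vice [[-55.4 -10.4]] toolx deg 0.51 tilt [-0.008  0.    -1.   ] F [-12.13  -1.36   9.94] T [-0.12  1.87  0.02] op 0.0006
t: 5.85
ee_pos: [0.4539, 0.034, 0.1811]
ee_rot: [1.0, 0.004, 0.007, 0.0]
wrist_force: [0.5, -0.3, -0.5]
opening: 0.053
t 5.95 pos [0.4502 0.0342 0.1768] vice [[-98.9 -10.8]] toolx deg 0.49 tilt [ 0.005 -0.    -1.   ] F [ 0.2  -0.44  0.5 ] T [-0.02  0.05  0.01] op 0.0609
```

View pics/t2c.png

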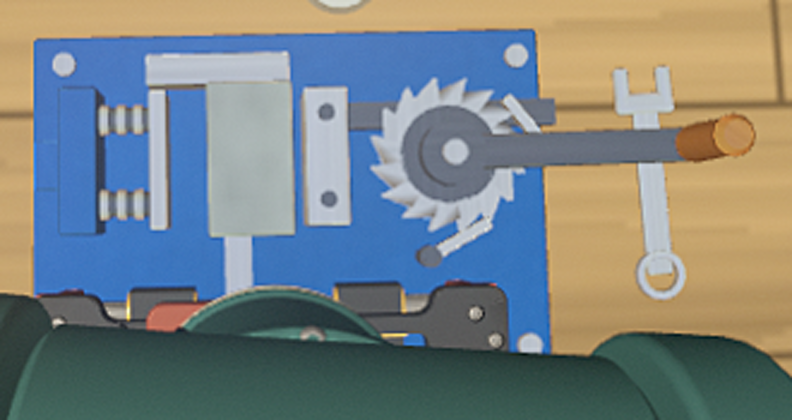

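View pics/s2.png

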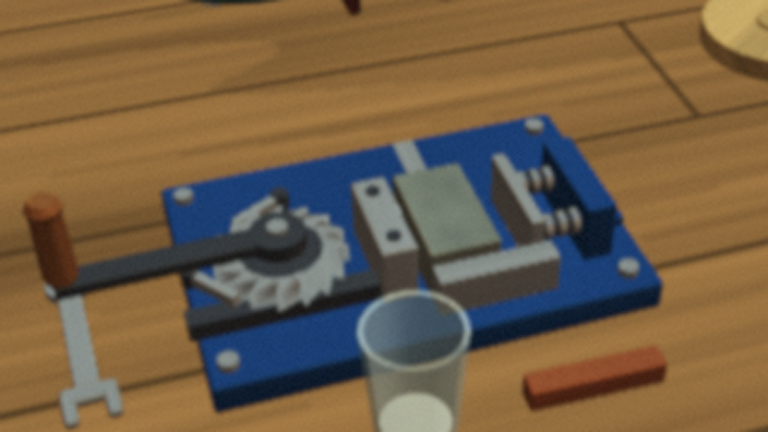

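The stone is now against the stop: its edge and the stop face meet at crop y≈82, and it is square. The jaw, fence and lever have not moved. Next I go above the handle.

```bash
python3 -m jog '[[[0,0,-3,0],[1.65,4.2,0,0],[1.65,4.2,0,0],[1.65,4.2,0,0],[1.65,4.2,0,0],[1.65,4.2,0,0],[1.65,4.2,0,0],[0,0,0,-7.5],[0,0,0,-7.5],[0,0,0,-7.5],[0,0,0,-7.5],[0,0,0,-7.5],[0,0,0,-7.5],[0,0,0,-7.5],[0,0,0,-7.5],[0,0,0,-7.5],[0,0,0,-7.5],[0,0,0,-7.5],[0,0,0,-7.5],[0,0,0,0]]]' 100 30; python3 st.py
```

```text
t: 7.95
ee_pos: [0.5488, -0.2165, 0.2034]
ee_rot: [0.704, 0.711, -0.0, -0.001]
wrist_force: [-0.8, -0.6, -0.0]
opening: 0.0876
t 7.95 pos [ 0.5488 -0.2165  0.2034] vice [[  -2.3 -262.3]] toolx deg 90.55 tilt [-0.002  0.001 -1.   ] F [-0.75 -0.64 -0.03] T [-0.03 -0.1  -0.02] op 0.0876
```

```bash
python3 -m jog '[[[-0.25,0.25,0,0],[0,0,3,0],[0,0,3,0],[0,0,3,0],[0,0,1.6,0],[0,0,0,0]]]' 100 30; python3 st.py; python3 -m jog '[[[0,0,0,0],[0,0,0,0],[0,0,0,0],[0,0,0,0],[0,0,0,0],[0,0,0,0]]]' 0 30; python3 st.py
python3 - <<'E'
from h import *
im=env.grab_frame('scene'); cv2.imwrite('pics/s3.png',cv2.resize(im[100:330,60:440,::-1],None,fx=2,fy=2,interpolation=cv2.INTER_CUBIC))
E
```

```text
t: 8.55
ee_pos: [0.55, -0.2183, 0.0965]
ee_rot: [0.705, 0.709, -0.001, -0.003]
wrist_force: [-0.8, -0.5, 0.5]
opening: 0.0877
t 8.55 pos [ 0.55   -0.2183  0.0965] vice [[  -1.1 -264.1]] toolx deg 90.34 tilt [-0.005  0.003 -1.   ] F [-0.8  -0.54  0.52] T [ 0.02 -0.04  0.03] op 0.0877
t: 9.15
ee_pos: [0.5521, -0.2193, 0.1]
ee_rot: [0.704, 0.71, 0.0, 0.0]
wrist_force: [0.4, 0.5, 0.0]
opening: 0.0436
t 9.15 pos [ 0.5521 -0.2193  0.1   ] vice [[   1.  -265.1]] toolx deg 90.49 tilt [ 0. -0. -1.] F [0.41 0.5  0.01] T [-0.01 -0.11  0.01] op 0.0436
```

View pics/s3.png

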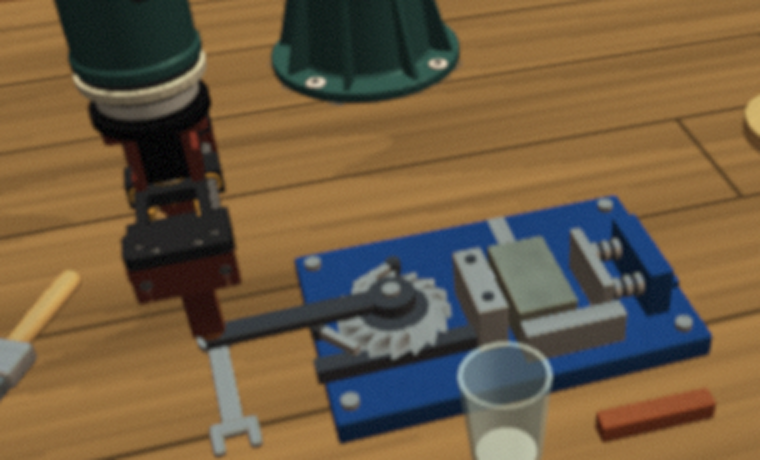

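The fingers surround the handle (crop ≈205,320) and are still closing.

```bash
python3 -m jog '[[[0,0,0,0],[0,0,0,0],[0,0,0,0],[0,0,0,0],[0,0,0,0]]]' 0 30; python3 st.py
```

```text
t: 9.7
ee_pos: [0.552, -0.2193, 0.0997]
ee_rot: [0.704, 0.71, 0.0, 0.0]
wrist_force: [0.1, -0.5, 0.5]
opening: 0.021
t 9.7 pos [ 0.552  -0.2193  0.0997] vice [[   0.9 -265.1]] toolx deg 90.49 tilt [ 0.  0. -1.] F [ 0.09 -0.54  0.5 ] T [-0.06 -0.1  -0.02] op 0.021
```

```bash
cat >> st.py <<'E'
v=tov(p)[0]; d=v-[0,-.125]; print('lever',round(float(np.arctan2(d[0],-d[1])+.3),3),'r',np.hypot(*d).round(4))
a=np.arctan2(d[1],d[0])+yaw; F=s['wrist_force']
print('Ftan',(-F[0]*np.sin(a)+F[1]*np.cos(a)).round(2),'Frad',(F[0]*np.cos(a)+F[1]*np.sin(a)).round(2))
E
python3 -m jog '[[[0.02,-0.7,0,2.86],[0.02,-0.7,0,2.86],[0.02,-0.7,0,2.86],[0.01,-0.7,0,2.86],[0.01,-0.7,0,2.86]]]'; python3 st.py;python3 -m jog '[[[0.02,-0.6,0,2.5],[0,0,0,0]]]'; python3 st.py
```

```text
t: 10.2
ee_pos: [0.5172, -0.2152, 0.0996]
ee_rot: [0.788, 0.616, 0.0, 0.0]
wrist_force: [1.0, 1.1, -0.2]
opening: 0.0207
t 10.2 pos [ 0.5172 -0.2152  0.0996] vice [[ -33.9 -260.7]] toolx deg 76.07 tilt [ 0.  0. -1.] F [ 1.03  1.07 -0.2 ] T [ 0.14 -0.21 -0.01] op 0.0207
lever 0.055 r 0.1399
Ftan 0.75 Frad -1.29
t: 10.4
ee_pos: [0.5109, -0.2135, 0.0997]
ee_rot: [0.8, 0.599, -0.0, -0.0]
wrist_force: [0.3, 0.2, -0.9]
opening: 0.0208
t 10.4 pos [ 0.5109 -0.2135  0.0997] vice [[ -40.1 -259. ]] toolx deg 73.66 tilt [-0.  0. -1.] F [ 0.27  0.21 -0.91] T [-0.02 -0.08 -0.08] op 0.0208
lever 0.009 r 0.1398
Ftan 0.2 Frad -0.28
```

```bash
python3 -m jog '[[[0.02,0.7,0,-2.87],[0.015,0.7,0,-2.86],[0.02,0.7,0,-2.87],[0.015,0.7,0,-2.86],[0.02,0.7,0,-2.87],[0.015,0.7,0,-2.86],[0.02,0.7,0,-2.87],[0.015,0.7,0,-2.86]]]' >/dev/null; python3 st.py; python3 -m jog '[[[0.015,0.7,0,-2.86],[0.02,0.7,0,-2.87],[0.015,0.7,0,-2.86]]]'>/dev/null; python3 st.py
```

```text
t 11.2 pos [ 0.5671 -0.2184  0.0997] vice [[  16.  -264.3]] toolx deg 96.8 tilt [-0.001  0.    -1.   ] F [-1.86  0.93  1.71] T [ 0.07 -0.05 -0.04] op 0.0212
lever 0.414 r 0.1402
Ftan -1.73 Frad -1.15
t 11.5 pos [ 0.5876 -0.2144  0.0996] vice [[  36.5 -260.5]] toolx deg 105.39 tilt [-0.001  0.    -1.   ] F [-2.51  0.31  1.6 ] T [ 0.    0.   -0.09] op 0.0206
lever 0.563 r 0.1403
Ftan -2.33 Frad -0.97
```

```bash
python3 -m jog '[[[0.02,-0.7,0,2.87],[0.015,-0.7,0,2.86],[0.02,-0.7,0,2.87],[0.015,-0.7,0,2.86],[0.02,-0.7,0,2.87],[0.015,-0.7,0,2.86],[0.02,-0.7,0,2.87],[0.015,-0.7,0,2.86],[0.015,-0.7,0,2.86],[0.02,-0.7,0,2.87],[0.015,-0.7,0,2.86],[0,0,0,0]]]' >/dev/null; python3 st.py
python3 - <<'E'
from h import *
im=env.grab_frame('top'); cv2.imwrite('pics/t4.png',im[:,:,::-1]); cv2.imwrite('pics/t4c.png',cv2.resize(im[215:390,215:545,::-1],None,fx=2.4,fy=2.4,interpolation=cv2.INTER_CUBIC))
E
```

```text
t 12.7 pos [ 0.511  -0.2135  0.0997] vice [[ -40. -259.]] toolx deg 73.71 tilt [-0.  0. -1.] F [-0.42  0.26 -1.35] T [-0.08 -0.09 -0.07] op 0.0208
lever 0.01 r 0.1398
Ftan -0.48 Frad -0.13
```

View pics/t4c.png

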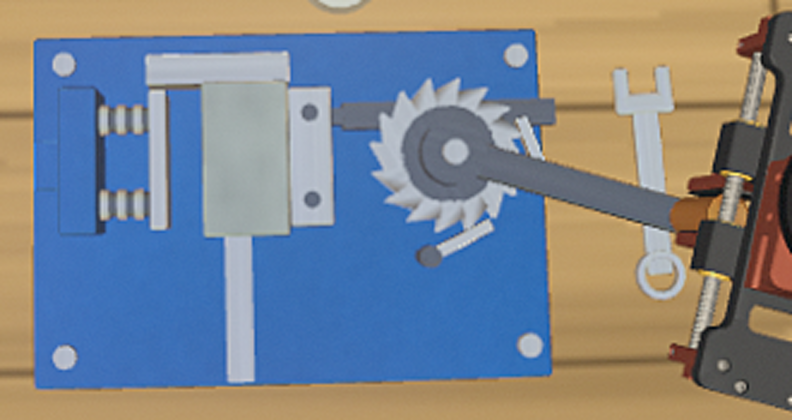

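One tooth gained: the jaw's edge moved from crop x 302 to 287, about 8 mm, and it now meets the stone. Free stroke effort was about 2.3 N.

```bash
python3 -m jog '[[[0.02,0.7,0,-2.87],[0.015,0.7,0,-2.86],[0.02,0.7,0,-2.87],[0.015,0.7,0,-2.86],[0.02,0.7,0,-2.87],[0.015,0.7,0,-2.86],[0.02,0.7,0,-2.87],[0.015,0.7,0,-2.86]]]' >/dev/null; python3 st.py; python3 -m jog '[[[0.015,0.7,0,-2.86],[0.02,0.7,0,-2.87],[0.015,0.7,0,-2.86]]]'>/dev/null; python3 st.py
```

```text
t 13.55 pos [ 0.5672 -0.2183  0.0997] vice [[  16.1 -264.3]] toolx deg 96.85 tilt [-0.001  0.    -1.   ] F [-1.42  0.58  1.94] T [ 0.05  0.05 -0.05] op 0.021
lever 0.415 r 0.1402
Ftan -1.34 Frad -0.75
t 13.85 pos [ 0.5878 -0.2144  0.0996] vice [[  36.7 -260.5]] toolx deg 105.44 tilt [-0.001  0.    -1.   ] F [-1.2   0.78  1.84] T [ 0.03  0.06 -0.06] op 0.0211
lever 0.564 r 0.1404
Ftan -0.95 Frad -1.07
```

```bash
python3 -m jog '[[[0.02,-0.7,0,2.87],[0.015,-0.7,0,2.86],[0.02,-0.7,0,2.87],[0.015,-0.7,0,2.86],[0.02,-0.7,0,2.87],[0.015,-0.7,0,2.86],[0.02,-0.7,0,2.87],[0.015,-0.7,0,2.86],[0.015,-0.7,0,2.86],[0.02,-0.7,0,2.87],[0.015,-0.7,0,2.86],[0,0,0,0]]]' >/dev/null; python3 st.py
```

```text
t 15.05 pos [ 0.5112 -0.2136  0.0996] vice [[ -39.9 -259.1]] toolx deg 73.75 tilt [-0.  0. -1.] F [-0.28 -0.42 -0.93] T [-0.02 -0.12 -0.08] op 0.0212
lever 0.011 r 0.1399
Ftan -0.15 Frad 0.48
```

```bash
python3 -m jog '[[[0.02,0.7,0,-2.87],[0.015,0.7,0,-2.86],[0.02,0.7,0,-2.87],[0.015,0.7,0,-2.86],[0.02,0.7,0,-2.87],[0.015,0.7,0,-2.86],[0.02,0.7,0,-2.87],[0.015,0.7,0,-2.86]]]' >/dev/null; python3 st.py; python3 -m jog '[[[0.015,0.7,0,-2.86],[0.02,0.7,0,-2.87],[0.015,0.7,0,-2.86]]]'>/dev/null; python3 st.py
```

```text
t 15.85 pos [ 0.5674 -0.2183  0.0996] vice [[  16.2 -264.3]] toolx deg 96.89 tilt [-0.001  0.    -1.   ] F [-2.2   0.61  2.11] T [ 0.1   0.09 -0.08] op 0.0209
lever 0.416 r 0.1402
Ftan -2.1 Frad -0.87
t 16.15 pos [ 0.5879 -0.2143  0.0996] vice [[  36.8 -260.5]] toolx deg 105.48 tilt [-0.001  0.    -1.   ] F [-2.01  0.28  2.34] T [ 0.13  0.12 -0.08] op 0.0211
lever 0.565 r 0.1404
Ftan -1.86 Frad -0.81
```

```bash
python3 -m jog '[[[0.02,-0.7,0,2.87],[0.015,-0.7,0,2.86],[0.02,-0.7,0,2.87],[0.015,-0.7,0,2.86],[0.02,-0.7,0,2.87],[0.015,-0.7,0,2.86],[0.02,-0.7,0,2.87],[0.015,-0.7,0,2.86],[0.015,-0.7,0,2.86],[0.02,-0.7,0,2.87],[0.015,-0.7,0,2.86],[0,0,0,0]]]' >/dev/null; python3 st.py
python3 - <<'E'
from h import *
im=env.grab_frame('top'); cv2.imwrite('pics/t5.png',im[:,:,::-1]); cv2.imwrite('pics/t5c.png',cv2.resize(im[215:390,215:545,::-1],None,fx=2.4,fy=2.4,interpolation=cv2.INTER_CUBIC))
E
```

```text
t 17.35 pos [ 0.5113 -0.2136  0.0996] vice [[ -39.7 -259.1]] toolx deg 73.79 tilt [-0.  0. -1.] F [-0.14  0.45 -0.79] T [ 0.08 -0.12 -0.08] op 0.0209
lever 0.012 r 0.1398
Ftan -0.26 Frad -0.4
```

View pics/t5c.png

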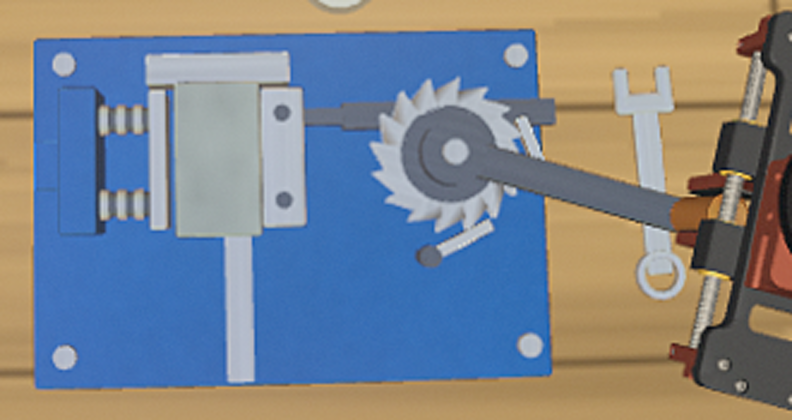

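After three teeth the stone (left edge crop x≈175) is just short of the fence (x≈170) and still against the stop. For the fourth stroke I read the force more often.

```bash
python3 -m jog '[[[0.02,0.7,0,-2.87],[0.015,0.7,0,-2.86],[0.02,0.7,0,-2.87],[0.015,0.7,0,-2.86],[0.02,0.7,0,-2.87],[0.015,0.7,0,-2.86],[0.02,0.7,0,-2.87]]]' >/dev/null; python3 st.py|tail -2; python3 -m jog '[[[0.015,0.7,0,-2.86],[0.015,0.7,0,-2.86]]]'>/dev/null; python3 st.py|tail -2;python3 -m jog '[[[0.02,0.7,0,-2.87]]]'>/dev/null; python3 st.py|tail -2; python3 -m jog '[[[0.015,0.7,0,-2.86]]]'>/dev/null; python3 st.py
```

```text
lever 0.367 r 0.1402
Ftan -0.56 Frad -0.98
lever 0.465 r 0.1403
Ftan -2.64 Frad -0.56
lever 0.513 r 0.1403
Ftan -3.15 Frad -1.41
t 18.5 pos [ 0.5874 -0.2144  0.0996] vice [[  36.3 -260.5]] toolx deg 105.48 tilt [-0.002  0.    -1.   ] F [-4.05  0.19  4.7 ] T [ 0.    0.32 -0.11] op 0.021
lever 0.562 r 0.1403
Ftan -3.85 Frad -1.26
```

```bash
python3 -m jog '[[[0,0,0,0]]]'>/dev/null; python3 st.py; python3 -m jog '[[[0.02,-0.7,0,2.87],[0.015,-0.7,0,2.86],[0.02,-0.7,0,2.87],[0.015,-0.7,0,2.86],[0.02,-0.7,0,2.87],[0.015,-0.7,0,2.86],[0.02,-0.7,0,2.87],[0.015,-0.7,0,2.86],[0.015,-0.7,0,2.86],[0.02,-0.7,0,2.87],[0.015,-0.7,0,2.86],[0,0,0,0]]]' >/dev/null; python3 st.py
python3 - <<'E'
from h import *
im=env.grab_frame('top'); cv2.imwrite('pics/t6.png',im[:,:,::-1]); cv2.imwrite('pics/t6c.png',cv2.resize(im[215:390,215:545,::-1],None,fx=2.4,fy=2.4,interpolation=cv2.INTER_CUBIC))
E
```

```text
t 18.6 pos [ 0.588  -0.2143  0.0996] vice [[  36.9 -260.4]] toolx deg 105.39 tilt [-0.001  0.    -1.   ] F [-2.33  1.01  3.69] T [0.14 0.21 0.02] op 0.0209
lever 0.566 r 0.1404
Ftan -1.97 Frad -1.6
t 19.8 pos [ 0.5112 -0.2135  0.0997] vice [[ -39.9 -259. ]] toolx deg 73.66 tilt [ 0.     0.001 -1.   ] F [0.1  2.36 0.28] T [ 0.24 -0.06 -0.03] op 0.0209
lever 0.011 r 0.1399
Ftan -0.56 Frad -2.29
```

View pics/t6c.png

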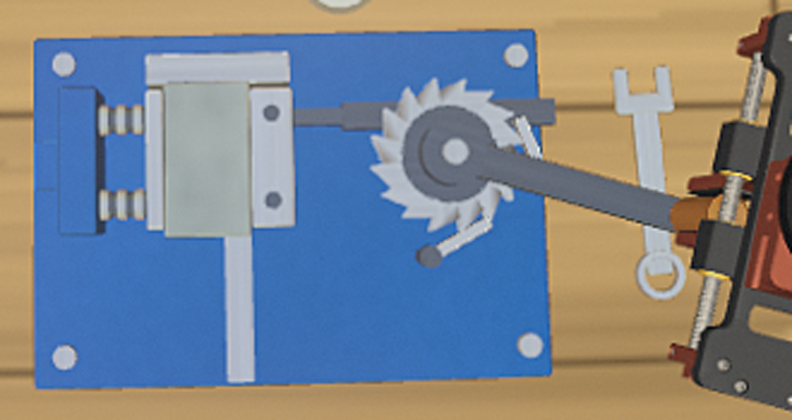

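The fourth stroke took about 4 N. The stone has just met the fence, whose left edge moved from crop x 150 to 146, about 2–3 mm. This is light contact and below 7 N, so one more tooth is right.

```bash
python3 -m jog '[[[0.02,0.7,0,-2.87],[0.015,0.7,0,-2.86],[0.02,0.7,0,-2.87],[0.015,0.7,0,-2.86],[0.02,0.7,0,-2.87],[0.015,0.7,0,-2.86]]]' >/dev/null; python3 st.py|tail -2; python3 -m jog '[[[0.02,0.7,0,-2.87],[0.015,0.7,0,-2.86]]]'>/dev/null; python3 st.py|tail -2;python3 -m jog '[[[0.015,0.7,0,-2.86],[0.02,0.7,0,-2.87]]]'>/dev/null; python3 st.py|tail -2; python3 -m jog '[[[0.015,0.7,0,-2.86]]]'>/dev/null; python3 st.py
```

```text
lever 0.307 r 0.1401
Ftan -6.26 Frad -1.68
lever 0.405 r 0.1402
Ftan -6.18 Frad -1.73
lever 0.501 r 0.1403
Ftan -8.05 Frad -0.51
t 20.95 pos [ 0.5858 -0.2149  0.0996] vice [[  34.7 -261. ]] toolx deg 105.39 tilt [-0.004  0.    -1.   ] F [-8.57 -1.17  6.17] T [-0.21  0.89 -0.42] op 0.021
lever 0.55 r 0.1403
Ftan -8.59 Frad -1.05
```

That stroke took 8.6 N, clearly effort, so it is the last. I swing the lever back to rest.

```bash
python3 -m jog '[[[0,0,0,0]]]'>/dev/null; python3 st.py; python3 -m jog '[[[0.02,-0.7,0,2.87],[0.015,-0.7,0,2.86],[0.02,-0.7,0,2.87],[0.015,-0.7,0,2.86],[0.02,-0.7,0,2.87],[0.015,-0.7,0,2.86],[0.02,-0.7,0,2.87],[0.015,-0.7,0,2.86],[0.015,-0.7,0,2.86],[0.02,-0.7,0,2.87],[0.015,-0.7,0,2.86],[0,0,0,0]]]' >/dev/null; python3 st.py
python3 - <<'E'
from h import *
im=env.grab_frame('top'); cv2.imwrite('pics/t7.png',im[:,:,::-1]); cv2.imwrite('pics/t7c.png',cv2.resize(im[215:390,215:545,::-1],None,fx=2.4,fy=2.4,interpolation=cv2.INTER_CUBIC))
E
```

```text
t 21.05 pos [ 0.5865 -0.2148  0.0996] vice [[  35.4 -260.8]] toolx deg 105.38 tilt [-0.003  0.    -1.   ] F [-6.74 -0.53  5.72] T [-0.02  0.69 -0.29] op 0.0209
lever 0.555 r 0.1404
Ftan -6.65 Frad -1.24
t 22.25 pos [ 0.5114 -0.2136  0.0996] vice [[ -39.7 -259.1]] toolx deg 73.73 tilt [-0.  0. -1.] F [1.09 2.06 0.1 ] T [ 0.3  -0.11 -0.02] op 0.0209
lever 0.012 r 0.1399
Ftan 0.48 Frad -2.28
```

View pics/t7c.png

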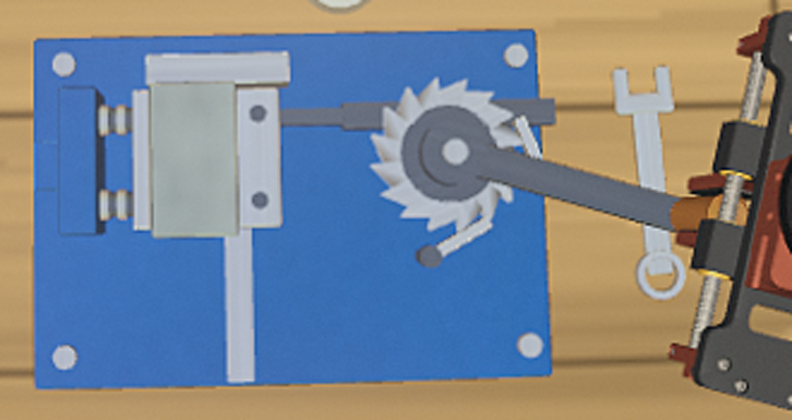

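The fence is now pushed back about 9 mm (crop x 150 to 134). The stone is square against the stop. Time to release and rise.

```bash
python3 -m jog '[[[0,0,0,0],[0,0,0,0],[0,0,0,0],[0,0,0,0],[0,0,0,0],[0,0,0,0],[0,0,0,0]]]' 80 30; python3 -m jog '[[[0,0,-2,0],[0,0,-3,0],[0,0,-4,0],[0,0,-4,0],[-2,0,-2,0],[-4,0,0,0],[-4,0,0,0],[0,0,0,0],[0,0,0,0],[0,0,0,0]]]'
python3 - <<'E'
from h import *
im=env.grab_frame('top'); cv2.imwrite('pics/t8.png',im[:,:,::-1]); cv2.imwrite('pics/t8c.png',cv2.resize(im[160:390,215:545,::-1],None,fx=2.4,fy=2.4,interpolation=cv2.INTER_CUBIC))
E
python3 st.py
```

```text
t: 23.0
ee_pos: [0.5115, -0.2139, 0.0996]
ee_rot: [0.8, 0.6, 0.0, -0.0]
wrist_force: [-0.3, -0.0, -0.0]
opening: 0.0697
t: 24.0
ee_pos: [0.4833, -0.3088, 0.2494]
ee_rot: [0.8, 0.6, 0.0, -0.001]
wrist_force: [0.6, 0.2, 0.1]
opening: 0.0701
t 24.05 pos [ 0.4834 -0.3086  0.2494] vice [[ -68.4 -353.9]] toolx deg 73.74 tilt [-0.     0.001 -1.   ] F [0.23 0.04 0.69] T [-0.04 -0.04 -0.02] op 0.0698
lever 0.01 r 0.2389
Ftan 0.21 Frad -0.11
```

View pics/t8c.png

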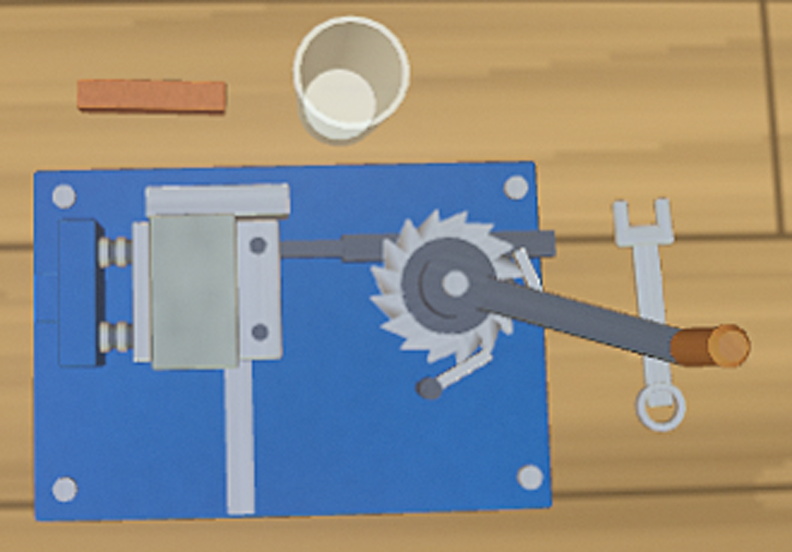

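```bash
python3 - <<'E'
from h import *
f=lambda l:np.array(l)/2.4+[215,160]
def t(n,l,z): print(n,(tov(onz('top',f(l),z))*1000).round(1).tolist())
t('stone',[[152,214],[236,214],[239,368],[153,369]],.07)
t('handle',[[730,346]],.145); t('fence',[[134,222],[134,361]],.072); t('jaw',[[237,221],[239,359]],.075)
h=tov(onz('top',f([[730,346]]),.145))[0]-[0,-.125]; print('lever',np.arctan2(h[0],-h[1])+.3)
env.hand_in()
E
```

```text
stone [[45.1, 47.4], [44.0, -1.5], [-45.2, -1.3], [-44.6, 48.0]]
handle [[-40.9, -257.0]]
fence [[40.4, 57.8], [-39.8, 58.7]]
jaw [[39.2, -2.0], [-40.1, -1.4]]
lever -0.0003020571168412256
the job is handed in; nothing more can be done
```

The job is handed in with the stone clamped at the end stop and the lever back at its rest stop. Nothing I checked failed or disagreed, but hand-in reports no verdict.

- **Stone:** I pushed it home against the end stop; it stopped moving and the push force rose to about 12 N. The last picture puts its centre within about 1 mm of vice x = 0, with no visible rotation.
- **Pumping:** I made five full strokes. Strokes 1 to 3 took about 1 to 2.3 N, stroke 4 about 4 N at first contact with the fence, and stroke 5 about 8.6 N, where I stopped.
- **Grip:** The jaw face is at about y = -1 mm and the fence has yielded about 9 mm. At 6 N per mm that suggests roughly 55 N on the stone, between the 25 N needed and the 105 N that would crack it. I had no direct reading of the jaw force.
- **Lever and arm:** The lever measures about 0.00 rad in the last picture. The gripper is open and clear, with wrist force near zero.
- **Tumbler:** It stands where it was in the last picture, judged by eye.

The job took about 24 s of the 72 s allowed.

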